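# Lock the blade blank in the grinding jig and start the grinder

### The arm

A 7-joint arm with a two-finger parallel gripper is mounted at the origin on the work surface. World frame = base frame: x ahead of the robot, y to its left, z up, the work surface at z = 0. Lengths are in m, angles in rad, forces in N, time in s.
With the tool pointing down it reaches from about 0.425 to 0.875 m from the base axis. Payload 4.7 kg.
Tool frame: the origin (TCP) lies on the centre line of the jaws, within the pads' length; the fingertips stand 22 mm ahead of it and the grasp point (between the pads) lies 3 mm ahead of it; z points along the fingers, y is the direction in which the jaws open and shut (so a half turn about z gives the same grasp; the last joint's range is limited). The gripper opens to 87 mm and grips with 3 to 60 N. Pads are 19 mm wide; open, the fingers measure 117 mm over their backs; the gripper's body (75 mm by 190 mm) begins 51 mm behind the grasp point.
Start: joints at [-1.145, 0.321, -0.07, 1.45, 0.023, 1.371, -0.057], TCP at [0.26, 0.596, 0.213] pointing down, gripper open.
Joint ranges: [-2.86, 2.86], [-0.3, 2.09], [-1.38, 1.24], [0.06, 2.45], [-1.56, 4.7], [0.09, 2.05], [-2.69, 2.69]. Speed limits (rad/s): [2.57, 2.57, 3.14, 3.14, 3.14, 3.14, 3.14].

### API

Orientations are given as a rotation vector (axis times angle).
In Python, from bench import ctrl, imaging, close_job, finder gives the robot as it stands. The module is installed in compiled form; this text tells all that it offers.
- The arm moves only by the shell command python3 -m jog 'ROWS' [FORCE]. ROWS is JSON, a list that holds one entry, the list of rows, each a list of 7 numbers: the shift along the tool's x, y, z in cm, then the turn, a rotation vector about the tool's x, y, z in degrees, then the finger opening in cm, from 0 to 8.7. In form: [[[dx, dy, dz, ax, ay, az, claw], ...]]. A call has 1 to 12 rows; each row shifts and turns the commanded pose from where the row before left it, along the tool's axes as they then stand; what a row does not reach is not made up. A row lasts 1/10 s, in which the tool goes at most 50 mm and 8.59 degrees, less where a joint would pass 70% of its speed; a pose out of reach is approached as far as the arm can. A call is refused whole if a number of a shift passes 5 or a number of a turn 8.59, either way. A call with a gripper value outside its range is refused whole. The fingers move at their own pace and stop on an object; FORCE is the grip in N (left out, the last holds). Time passes only in rows, so rows that do not move let the fingers close. It gives the time, the measured TCP pose, the force and the opening at its end, in the units of the state.
- ctrl.get_state(): the state, without advancing time (a new reading comes with each control period).
- imaging.get_image(name): name is "scene" or "top" or "wrist"; returns a dict with "frame" (480x640x3 uint8, red, green, blue), "intrinsics" (3x3 intrinsics, pixels), "pose" (4x4, takes a point from camera to world coordinates). Camera axes: x right, y down, z forward; pixel columns grow to the right and rows downward; lengths in m; the calibration is good to about 2 mm. A picture is of the moment at which its call begins. There is no depth.
- close_job(): hands the job in, once; it reports no verdict.
Trained networks look in the newest picture that a camera, given by its name, has taken for a name from the list of things; names that differ only in an ending like _2 or _b are one class to them, and where a whole thing is asked for, a point or a joint stands for the part that bears it (a point fixed in the world has none). Each returns a list of dicts, best first, with "conf" (0 to 1); they miss things now and then, are a little off and sometimes report something else, mostly with a low value. They report only what shows in the picture. A call takes as long as a camera call.
- finder.trace(label, camera): "region" (480x640 bool, what is visible of it) and "point" ([row, column] as shares, 0 to 1, of the picture: columns of its width, rows of its height, amid what is visible of it).
- finder.spot_point(label, camera): "point" ([row, column] as shares, 0 to 1, of the picture: columns of its width, rows of its height: a listed point, or the origin of a listed thing).
The state is a dict: "time": time; "joint_positions": joint angles; "qd": joint speeds; "joint_torque": joint torques, N m; "position": TCP position; "tool_rot": TCP orientation; "ft_force": force on the tool from outside, world axes, zero at the start; "torque": the same for the moment, N m; "grip_width": opening from 0.0 (shut) to 1.0 (fully open).
Only numpy, scipy, OpenCV 4.12 (cv2) and the standard library are available. Lean on these libraries where they do the work, as an engineer would, in place of code of your own. Each camera call takes 0.05 s, during which the arm holds its last target. There are 200 camera calls.

### The job

Lock the knife blank in the grinding jig: turn the jig's wing knob clockwise until the spring plunger drops fully into the notch of the cam disc, and let go of it. Then start the grinder by pulling the round knob of the control station straight out to its stop and letting it spring back; never start the grinder before the blank is locked. Do not shift the blank or the loose tools lying about.

Things in the scene. Friction and masses are not known exactly. Their poses are not given: they have to be found in the camera images.
- jig: grinding jig, fixed to the bench: dark steel base plate 176 x 224 x 12 mm. Origin at bench level on the cam's vertical axis; x points to the bed with the blank, y along the blank towards its point, z up. A strap under the cam disc presses on the blank's tang as the cam is turned. Everything on the jig but the wing knob stays below 71 mm.
- cam_axis (a point): centre of the top face of the cam, a flat steel disc 84 mm across and 12 mm thick, 65 mm above the bench; axes as the jig's. Its round rim has one notch with rounded shoulders (9 mm deep, about 20 mm wide at the rim). A dead stop lies 0.8 rad past the notch, another at least 0.25 rad anticlockwise of the start. Left free within 0.15 rad of the notch, the cam centres itself.
- wing_grip (a point): centre of the black wing knob on the cam disc: bar 60 long x 14 wide x 29 mm high, 75 to 104 mm above the bench, this point at 91 mm. x along the bar, z up; symmetrical, at no fixed angle to the notch. Clockwise from above locks: the notch comes after 1.8 to 2.7 rad, more than one grasp. It turns with 0.1 N m and stays where left; going past the notch takes 0.5 N m.
- plunger (a joint): slide of the sprung steel plunger (13 mm thick, round nose) that presses with 10 N on the cam's rim at the jig's -y side, 59 mm above the bench; its tail collar moves with it. About 0.001 m while it rides on the rim, 0.006 to 0.0075 m when fully in the notch; it begins to drop 0.2 rad before the notch and is lifted out again if the cam is turned past it.
- blank_mid (a point): knife blank, flat steel 280 mm long and 4 mm thick, lying on the jig's bed (34 mm above the bench), its tang under the strap and its point beyond the jig's +y end. This point lies on the tang under the strap, half-way through its thickness, 36 mm above the bench. Loose until clamped.
- start_grip (a point): centre of the round black pull-to-start knob's head: 36 mm across, 20 mm thick, on an 18 mm stem, underside 16 mm off the station's sloping face. z points straight out of the face, the way to pull: 30 degrees from vertical, leaning to the station's -x side; y is level. The flush push button and the pilot lamp on the same face stand under 15 mm and are not used.
- start (a joint): travel of the pull-to-start knob: 0 m at rest, 0.010 m at its stop. It takes 6 N to start moving and 11 N at the stop, and springs back to 0 when let go. The grinder starts at 0.0075 m.
- station: control station, fixed: grey steel box 116 (x) x 135 (y) mm, 50 mm high in front (-x) and 117 mm at the back, with a sloping face; origin at the centre of its underside. The pull knob stands 22 mm to +y of the face's middle.
- hex_key: loose dark steel hex key, 100 mm long, lying in front of the jig; not needed
- spare_blank: loose second blank, 280 mm long, 4 mm thick; not needed
- file: loose flat file with wooden handle, 305 mm long, 22 mm high, near the grinder; not needed
- scales: loose pair of wooden handle scales, 125 x 40 x 18 mm; not needed
- tin: loose metal tin, 68 mm across, 85 mm high; origin under its centre; not needed
- caliper: loose caliper, 200 mm long, 12 mm high; not needed
- g_clamp: loose G-clamp, 130 x 70 mm, 18 mm high; not needed
- brush: loose bench brush, 240 mm long, 38 mm high; not needed

How it is judged:
By the outcome, as a careful person would: the job done as asked, in the order asked, and still so for the second after the job is handed in, with the robot touching nothing.
It also fails if it takes over 62 s, if anything falls off the work surface, if the arm or the gripper's body presses on something with over 40 N, if the wrist force passes 120 N, or if a joint passes its speed limit or range.

## Working session

There is one attempt and no reset: what is moved stays moved. The work goes in short steps, Python scripts to look and compute and a shell command to move; the robot and the scene stay as the last step left them, time stands still between calls to the robot, and variables do not carry over. Pictures are saved under pics/ and viewed, about 8 in all and at most 12, crops included, and the job is handed in when it is done.

```bash
mkdir -p pics; cat > h.py <<'E'
import numpy as np, cv2
from scipy.spatial.transform import Rotation as R
from bench import ctrl, imaging, finder
def ray(im,pt):
    K=np.array(im["intrinsics"]);T=np.array(im["pose"])
    p=np.array([pt[1]*640,pt[0]*480,1.]); d=T[:3,:3]@np.linalg.solve(K,p); return T[:3,3],d/np.linalg.norm(d)
def onz(im,pt,z):
    o,d=ray(im,pt); return o+d*(z-o[2])/d[2]
def tri(rs):
    A=sum(np.eye(3)-np.outer(d,d) for o,d in rs);b=sum((np.eye(3)-np.outer(d,d))@o for o,d in rs)
    return np.linalg.solve(A,b)
def proj(im,P):
    K=np.array(im["intrinsics"]);T=np.array(im["pose"]);p=K@(T[:3,:3].T@(np.array(P)-T[:3,3])); return p[:2]/p[2]
def save(im,n): cv2.imwrite("pics/"+n+".png",im["frame"][:,:,::-1])
E
python3 - <<'E'
from h import *
Z=dict(jig=0,cam_axis=.065,wing_grip=.091,blank_mid=.036,station=0,tin=0,start_grip=.12)
ims={c:imaging.get_image(c) for c in("scene","top","wrist")}
for c in ims: save(ims[c],c+"0"); print(c,np.round(np.array(ims[c]["pose"])[:3,3],3))
for l,z in Z.items():
    rs=[]
    for c in ims:
        for r in finder.spot_point(l,c)[:2]:
            print(l,c,round(r["conf"],2),np.round(np.array(r["point"])*[480,640]),np.round(onz(ims[c],r["point"],z),4))
print(ctrl.get_state())
E
```

```text
scene [1.126 0.575 1.007]
top [0.373 0.059 1.367]
wrist [0.186 0.628 0.385]
jig scene 0.84 [270. 343.] [0.4969 0.1768 0.    ]
jig top 0.78 [238. 258.] [0.4967 0.1794 0.    ]
cam_axis scene 0.71 [256. 346.] [0.4931 0.1802 0.065 ]
cam_axis top 0.93 [238. 254.] [0.4888 0.1831 0.065 ]
wing_grip scene 0.66 [254. 347.] [0.5064 0.1902 0.091 ]
wing_grip scene 0.46 [283. 232.] [0.7668 0.0213 0.091 ]
wing_grip top 0.51 [234. 253.] [0.4959 0.1825 0.091 ]
blank_mid scene 0.58 [277. 334.] [0.5538 0.1849 0.036 ]
blank_mid top 0.73 [208. 250.] [0.5614 0.1974 0.036 ]
station scene 0.6 [188. 232.] [ 0.462  -0.3125  0.    ]
station top 0.97 [259. 466.] [ 0.4593 -0.3056  0.    ]
tin scene 0.87 [301. 404.] [0.4767 0.3659 0.    ]
tin scene 0.74 [168. 239.] [ 0.378 -0.368  0.   ]
tin top 0.94 [249. 176.] [0.4636 0.3693 0.    ]
tin wrist 0.93 [457. 197.] [0.469  0.3595 0.    ]
start_grip scene 0.65 [298. 408.] [0.5388 0.3934 0.12  ]
start_grip scene 0.6 [171. 239.] [ 0.474  -0.2485  0.12  ]
start_grip top 0.79 [263. 464.] [ 0.4442 -0.2698  0.12  ]
{'time': 1.2, 'joint_positions': array([-1.14486633,  0.32094929, -0.07008846,  1.45051883,  0.02260053,
        1.37082347, -0.05690981]), 'qd': array([ 1.16855817e-04,  4.92831733e-04, -8.81679460e-04, -1.09385111e-03,
       -4.18382931e-04, -7.03741764e-05, -6.98089610e-04]), 'joint_torque': array([-1.32479240e-04, -4.91096950e+01, -4.03104974e-01, -3.12775326e+01,
       -6.36442518e-02,  3.30393878e-02,  2.69535519e-05]), 'position': array([0.26021928, 0.59564415, 0.21310993]), 'tool_rot': array([6.42327121e-01, 3.07515717e+00, 1.20004239e-04]), 'ft_force': array([0.55253251, 0.62876557, 0.19899984]), 'torque': array([ 0.00377769,  0.00227543, -0.0718944 ]), 'grip_width': 1.0036133304795185}
```

View pics/top0.png

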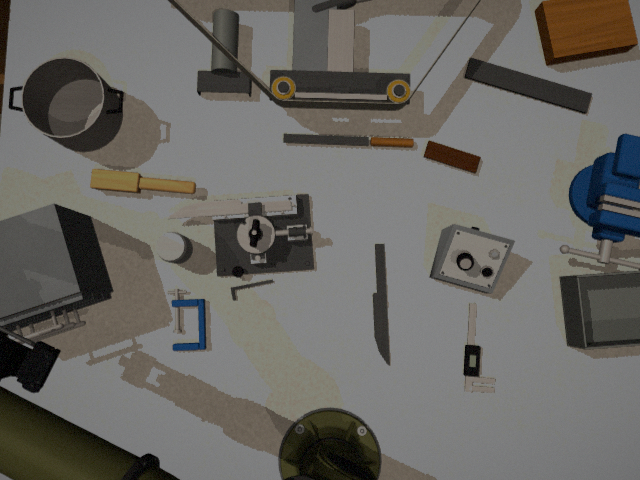

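View pics/scene0.png

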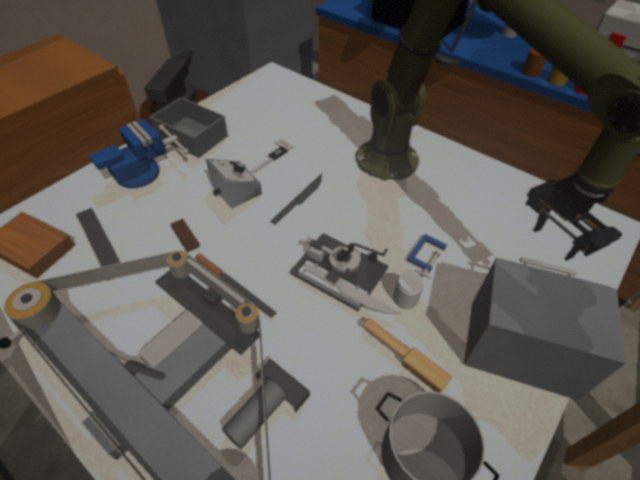

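The top view shows the jig's cam at about (254,235), the wing bar roughly along the image's vertical, the plunger to its right at about (297,232), and the station with its pull knob at (465,262). The scene view agrees. Next I enlarge both parts.

```bash
python3 - <<'E'
from h import *
im=imaging.get_image("top");f=im["frame"][:,:,::-1]
a=cv2.resize(f[185:285,205:325],None,fx=4,fy=4,interpolation=cv2.INTER_CUBIC)
b=cv2.resize(f[220:300,425:525],None,fx=3.2,fy=5*.64,interpolation=cv2.INTER_CUBIC)
o=np.zeros((400,800,3),np.uint8);o[:a.shape[0],:480]=a;o[:b.shape[0],480:480+b.shape[1]]=b
cv2.imwrite("pics/crop1.png",o)
for l,z in(("wing_grip",.1),("station",.1),("start_grip",.1),("jig",0)):
    for r in finder.trace(l,"top")[:2]:
        m=r["region"].astype(np.uint8);ys,xs=np.nonzero(m)
        P=np.array([onz(im,((y+.5)/480,(x+.5)/640),z)[:2] for y,x in zip(ys,xs)])
        w,v=np.linalg.eigh(np.cov(P.T));print(l,round(r["conf"],2),len(P),P.mean(0).round(4),"axis",np.degrees(np.arctan2(v[1,1],v[0,1])).round(1),np.sqrt(w).round(4), cv2.minAreaRect((P*1000).astype(np.float32)))
r=finder.spot_point("start_grip","scene")
E
```

```text
wing_grip 0.48 197 [0.4963 0.1776] axis 174.0 [0.0048 0.0158] ((496.2467346191406, 177.64077758789062), (56.51144790649414, 19.455625534057617), 2.0437631607055664)
station 0.88 3972 [ 0.456  -0.2887] axis 92.9 [0.0355 0.043 ] ((455.9009704589844, -292.0737609863281), (156.78421020507812, 133.0086212158203), 75.17240142822266)
start_grip 0.56 268 [ 0.4464 -0.2774] axis -179.2 [0.0097 0.0103] ((446.2660827636719, -276.9586181640625), (39.020843505859375, 36.68439865112305), 0.3258400559425354)
start_grip 0.48 1371 [ 0.3493 -0.0986] axis -176.8 [0.0079 0.0681] ((354.1507873535156, -96.29855346679688), (251.9064483642578, 31.223308563232422), 4.275121212005615)
jig 0.85 6600 [0.4947 0.163 ] axis 105.3 [0.0476 0.0655] ((501.3283996582031, 166.80841064453125), (182.5558319091797, 230.41543579101562), 7.377945423126221)
jig 0.43 946 [0.2996 0.3281] axis -164.1 [0.0243 0.0432] ((302.8501281738281, 331.5640869140625), (144.13722229003906, 80.83802032470703), 8.954901695251465)
```

View pics/crop1.png

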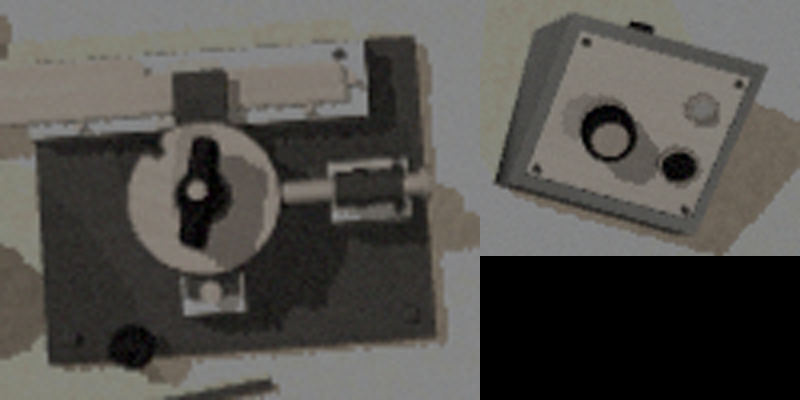

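The crop shows the notch at crop pixel (152,148), the disc centre at (203,195) and the plunger at (285,190). That makes about 2.34 rad clockwise to the notch. The wing bar runs from (205,140) to (192,245), a world yaw of about -7°. Moving above it.

```bash
python3 -m jog '[[[-2.2,-3.3,0,0,0,0,8.7],[-2.2,-3.3,0,0,0,0,8.7],[-2.2,-3.3,0,0,0,0,8.7],[-2.2,-3.3,0,0,0,0,8.7],[-2.2,-3.3,0,0,0,0,8.7],[-2.2,-3.3,0,0,0,0,8.7],[-4.2,-1.45,0,0,0,0,8.7],[-4.2,-1.45,0,0,0,0,8.7],[-4.2,-1.45,0,0,0,0,8.7],[-4.2,-1.45,0,0,0,0,8.7],[-4.2,-1.45,0,0,0,0,8.7],[-4.2,-1.45,0,0,0,0,8.7]]]'
python3 -m jog '[[[0,0,0,0,0,-8.3,8.7],[0,0,0,0,0,-8.3,8.7],[0,0,0,0,0,0,8.7],[0,0,0,0,0,0,8.7]]]'
cat > look.py <<'E'
from h import *
import sys
im=imaging.get_image("wrist");save(im,sys.argv[1])
s=ctrl.get_state();print(s["time"],s["position"].round(4),s["joint_positions"].round(2),s["ft_force"].round(1),s["torque"].round(2),s["grip_width"])
Rm=R.from_rotvec(s["tool_rot"]).as_matrix();print("tooly yaw",np.degrees(np.arctan2(Rm[1,1],Rm[0,1])),"z",Rm[:,2].round(3))
for l,z in eval(sys.argv[2]):
    for r in finder.spot_point(l,"wrist")[:2]: print(l,round(r["conf"],2),np.round(np.array(r["point"])*[480,640]),onz(im,r["point"],z).round(4))
    for r in finder.trace(l,"wrist")[:1]:
        ys,xs=np.nonzero(r["region"]);P=np.array([onz(im,((y+.5)/480,(x+.5)/640),z)[:2] for y,x in zip(ys,xs)],np.float32)
        print(" trace",round(r["conf"],2),len(P),cv2.minAreaRect(P*1000))
E
python3 look.py w1 '[("wing_grip",.091),("cam_axis",.065)]'
```

```text
time: 2.7
position: [0.4992, 0.1795, 0.2135]
tool_rot: [0.642, 3.075, 0.001]
ft_force: [-0.3, 0.1, 0.7]
grip_width: 1.002
time: 3.1
position: [0.4979, 0.181, 0.2132]
tool_rot: [0.196, 3.135, 0.0]
ft_force: [0.8, 0.9, 0.6]
grip_width: 0.999
3.15 [0.4978 0.1811 0.2131] [-0.7   0.06  0.31  1.76 -0.02  1.32  1.07] [ 0.5 -0.5 -0.1] [ 0.04  0.01 -0.02] 0.9946148728510669
tooly yaw 82.87293346029769 z [ 0.  0. -1.]
wing_grip 0.7 [240. 309.] [0.5012 0.1775 0.091 ]
wing_grip 0.7 [154. 509.] [0.4575 0.3217 0.091 ]
 trace 0.72 1844 ((501.6914367675781, 179.18585205078125), (23.34975814819336, 64.57691955566406), 83.34534454345703)
cam_axis 0.71 [232. 311.] [0.5021 0.179  0.065 ]
cam_axis 0.23 [211. 315.] [0.4857 0.1839 0.065 ]
 trace 0.94 43602 ((496.21710205078125, 160.49562072753906), (161.9734649658203, 219.1700439453125), 7.709104061126709)
```

View pics/w1.png

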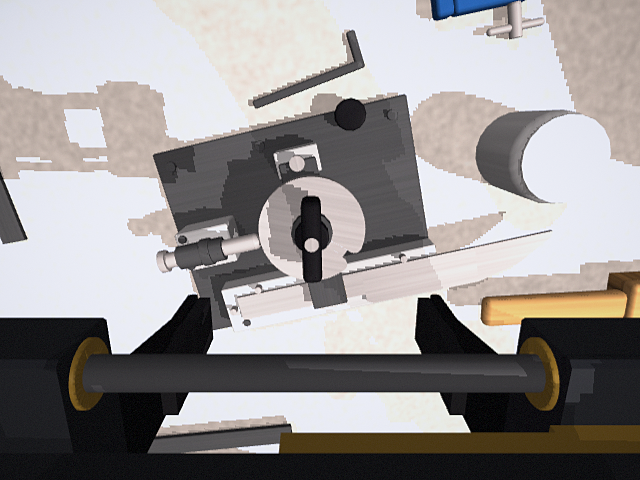

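The wrist view shows the bar at (312,240), upright between the fingers. The notch is at (350,258) and the plunger is on the left at (240,245). The pose agrees to about 2 mm, so I descend and grip.

```bash
python3 -m jog '[[[-0.1,-0.2,2.5,0,0,0,8.7],[0,0,3,0,0,0,8.7],[0,0,3,0,0,0,5],[0,0,2,0,0,0,4],[0,0,1,0,0,0,3],[0,0,0,0,0,0,1],[0,0,0,0,0,0,0.8],[0,0,0,0,0,0,0.8],[0,0,0,0,0,0,0.8],[0,0,0,0,0,0,0.8],[0,0,0,0,0,0,0.8]]]' 15
python3 -c "
from h import *
s=ctrl.get_state();print(s['position'].round(4),s['ft_force'].round(1),s['torque'].round(2),s['grip_width']*87)"
```

```text
time: 4.45
position: [0.499, 0.1788, 0.0985]
tool_rot: [0.192, 3.135, 0.001]
ft_force: [0.3, -0.1, 0.1]
grip_width: 0.258
[0.499  0.1788 0.0985] [ 0.3 -0.1  0.1] [ 0.03 -0.01  0.02] 22.46286506118318
```

```bash
python3 -m jog '[[[0,0,0,0,0,0,0.8],[0,0,0,0,0,0,0.8],[0,0,0,0,0,0,0.8],[0,0,0,0,0,0,0.8]]]' 20
python3 -m jog '[[[0,0,0,0,0,4,0.8],[0,0,0,0,0,4,0.8],[0,0,0,0,0,4,0.8],[0,0,0,0,0,4,0.8],[0,0,0,0,0,4,0.8],[0,0,0,0,0,4,0.8],[0,0,0,0,0,4,0.8]]]'
python3 look.py w2 '[("plunger",.059)]'
```

```text
time: 4.85
position: [0.4988, 0.1787, 0.098]
tool_rot: [-0.192, -3.136, -0.0]
ft_force: [0.7, -0.4, -0.1]
grip_width: 0.095
time: 5.55
position: [0.4988, 0.1787, 0.0981]
tool_rot: [-0.949, -2.995, -0.0]
ft_force: [0.3, 1.2, -0.0]
grip_width: 0.094
5.6 [0.4988 0.1787 0.098 ] [-0.72  0.16  0.35  1.9  -0.06  1.09  0.61] [0.3 0.8 0. ] [-0.02  0.    0.03] 0.09143949210605373
tooly yaw 54.69758169550045 z [ 0. -0. -1.]Traceback (most recent call last):
  File "look.py", line 7, in <module>
    for r in finder.spot_point(l,"wrist")[:2]: print(l,round(r["conf"],2),np.round(np.array(r["point"])*[480,640]),onz(im,r["point"],z).round(4))
             ~~~~~~~~~~~~~~~~~^^^^^^^^^^^
ValueError: it knows: blank_mid, brush, caliper, cam_axis, file, g_clamp, hex_key, jig, scales, spare_blank, start_grip, station, tin, wing_grip
```

The opening is 8 mm, less than the 14 mm bar, so nothing is gripped. Looking.

```bash
python3 -c "
import cv2
a=cv2.imread('pics/w2.png');b=cv2.imread('pics/w1.png')
from bench import imaging
t=imaging.get_image('top')['frame'][185:285,205:325,::-1]
import numpy as np
o=np.zeros((480,800,3),np.uint8);o[:,:400]=a[:,100:500];o[:333,400:]=cv2.resize(t,(400,333));cv2.imwrite('pics/w2c.png',o)"
```

```text
(no output)
```

View pics/w2c.png

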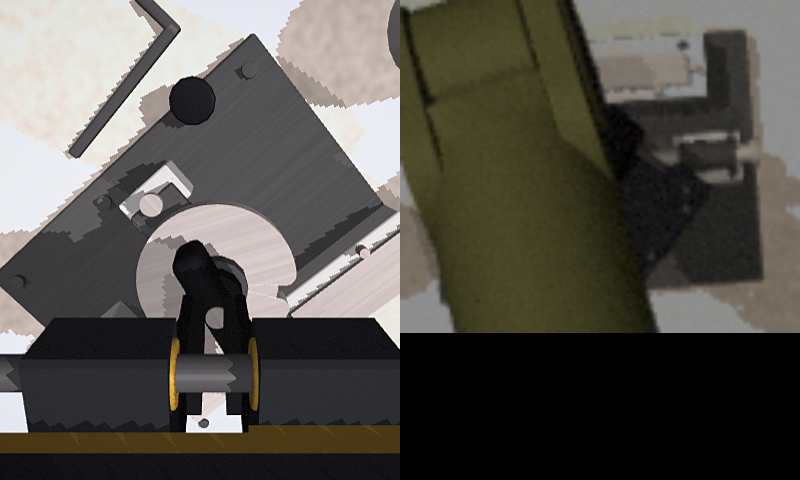

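```bash
python3 - <<'E'
from h import *
im=imaging.get_image("wrist");s=ctrl.get_state();Rm=R.from_rotvec(s["tool_rot"]).as_matrix();p=s["position"]
for q in([0,0,0],[0,0,.003],[0,0,.022],[0,.0041,.022],[0.01,0,.022],[-.01,0,.022]): print(q,proj(im,p+Rm@q).round())
f=im["frame"][180:440,200:460,::-1];cv2.imwrite("pics/w3.png",cv2.resize(f,None,fx=2.3,fy=2.3,interpolation=cv2.INTER_CUBIC))
print(onz(im,[318/480,315/640],.106), onz(im,[290/480,315/640],.065))
E
```

```text
[0, 0, 0] [313. 308.]
[0, 0, 0.003] [313. 305.]
[0, 0, 0.022] [313. 289.]
[0, 0.0041, 0.022] [322. 289.]
[0.01, 0, 0.022] [313. 270.]
[-0.01, 0, 0.022] [313. 307.]
[0.50015397 0.17862432 0.106     ] [0.50369683 0.17632082 0.065     ]
```

View pics/w3.png

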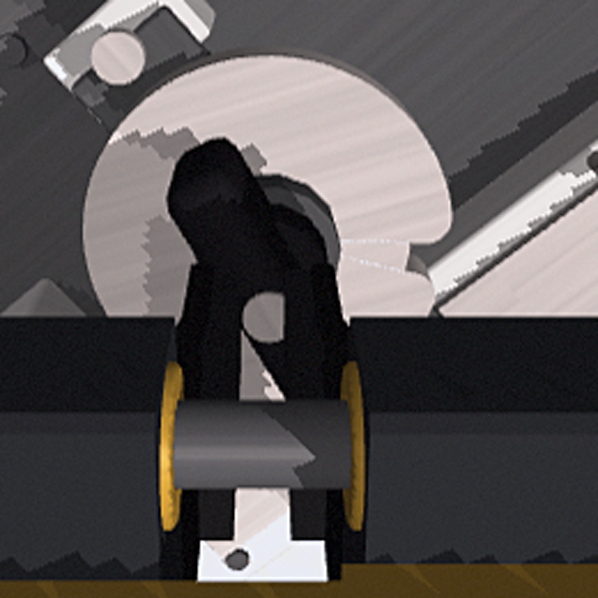

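```bash
python3 - <<'E'
from h import *
im=imaging.get_image("wrist");s=ctrl.get_state()
def M(p,r): T=np.eye(4);T[:3,:3]=R.from_rotvec(r).as_matrix();T[:3,3]=p;return T
X=np.linalg.inv(M(s["position"],s["tool_rot"]))@np.array(im["pose"]);print(X.round(3))
im1=dict(im);im1["pose"]=M([.4978,.1811,.2131],[.196,3.135,0])@X
a=ray(im1,[245/480,312/640]);b=ray(im,[318/480,315/640]);print("hub top",tri([a,b]))
print("bar end",tri([ray(im1,[198/480,311/640]),ray(im,[(180+148/2.3)/480,(200+218/2.3)/640])]))
print(s["position"],s["ft_force"].round(1))
E
```

```text
[[-0.001 -0.955 -0.295  0.081]
 [ 1.    -0.001 -0.     0.   ]
 [-0.    -0.295  0.955 -0.173]
 [ 0.     0.     0.     1.   ]]
hub top [0.49919665 0.17970659 0.10929141]
bar end [0.476026   0.18226366 0.06566236]
[0.49878221 0.1787564  0.09806186] [-0.7 -0.9 -0.9]
```

```bash
python3 -m jog '[[[0,0,0,0,0,0,5],[0,0,0,0,0,0,5],[0,0,0,0,0,0,5],[0,0,0,0,0,0,5],[0,0,0,0,0,0,5]]]' 20
python3 - <<'E'
from h import *
im=imaging.get_image("wrist");f=im["frame"][180:420,180:460,::-1].astype(float)
f=255*(f/255)**.45
cv2.imwrite("pics/w4.png",cv2.resize(f.astype(np.uint8),None,fx=2.5,fy=2.5,interpolation=cv2.INTER_CUBIC))
s=ctrl.get_state();print(s["grip_width"])
for r in finder.spot_point("wing_grip","wrist"): print(r["conf"],onz(im,r["point"],.091))
E
```

```text
time: 6.25
position: [0.4988, 0.1787, 0.0981]
tool_rot: [0.944, 2.996, 0.0]
ft_force: [0.2, -0.5, -0.4]
grip_width: 0.461
0.503445972132337
0.96 [0.50109549 0.1782123  0.091     ]
```

View pics/w4.png

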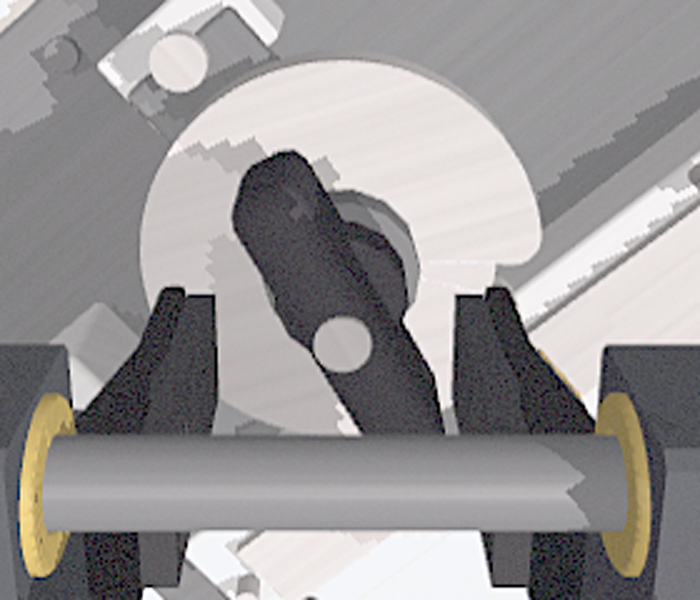

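```bash
python3 - <<'E'
from h import *
im=imaging.get_image("wrist");s=ctrl.get_state();Rm=R.from_rotvec(s["tool_rot"]).as_matrix();p=s["position"];g=s["grip_width"]*.0435
print(g)
for x in(.0095,0,-.0095):
  for z in (-.02,0,.022): print(x,z,proj(im,p+Rm@[x,g,z]).round(1),proj(im,p+Rm@[x,-g,z]).round(1))
for h in(.066,.075,.104,.109):
  c=np.array([.4995,.1787,h]);
  for a in(-7,-14): print(h,a,[proj(im,c+.03*k*np.array([np.cos(np.radians(a)),np.sin(np.radians(a)),0])).round(0) for k in(-1,1)], proj(im,c).round())
E
```

```text
0.02372693847159287
0.0095 -0.02 [372.9 307.3] [253.6 307.4]
0.0095 0 [366.8 287.9] [259.8 288. ]
0.0095 0.022 [361.4 270.7] [265.2 270.8]
0 -0.02 [372.  328.8] [254.7 328.9]
0 0 [366.1 307.5] [260.6 307.6]
0 0.022 [360.8 288.5] [265.9 288.6]
-0.0095 -0.02 [371.1 349.5] [255.6 349.6]
-0.0095 0 [365.3 326.5] [261.4 326.6]
-0.0095 0.022 [360.2 305.9] [266.5 306. ]
0.066 -7 [array([286., 233.]), array([340., 328.])] [314. 282.]
0.066 -14 [array([293., 230.]), array([334., 330.])] [314. 282.]
0.075 -7 [array([285., 238.]), array([341., 336.])] [314. 289.]
0.075 -14 [array([292., 235.]), array([335., 339.])] [314. 289.]
0.104 -7 [array([281., 257.]), array([345., 367.])] [314. 315.]
0.104 -14 [array([288., 254.]), array([338., 370.])] [314. 315.]
0.109 -7 [array([280., 261.]), array([346., 374.])] [314. 320.]
0.109 -14 [array([288., 257.]), array([338., 377.])] [314. 320.]
```

The brightened view shows the bar still at its old angle, untouched. The fingertips appear at px (266,298) and (362,298), where tips 22 mm ahead of the TCP should appear at row 271. By the gap scale and the row, the tips sit about 30 mm higher than stated, so the fingers passed above the bar. I turn back, descend 28 mm more in small steps, and watch the force.

```bash
python3 -m jog '[[[0,0,0,0,0,-7,6],[0,0,0,0,0,-7,6],[0,0,0,0,0,-7,6],[0,0,0,0,0,-7,6],[0,0,0.7,0,0,0,6],[0,0,0.7,0,0,0,6],[0,0,0,0,0,0,6]]]' 20
python3 -m jog '[[[0,0,0.5,0,0,0,6],[0,0,0.5,0,0,0,6],[0,0,0.4,0,0,0,6],[0,0,0,0,0,0,6]]]'
python3 -m jog '[[[0,0,0,0,0,0,3],[0,0,0,0,0,0,1],[0,0,0,0,0,0,0.8],[0,0,0,0,0,0,0.8],[0,0,0,0,0,0,0.8],[0,0,0,0,0,0,0.8],[0,0,0,0,0,0,0.8],[0,0,0,0,0,0,0.8],[0,0,0,0,0,0,0.8]]]'
```

```text
time: 7.1
position: [0.4977, 0.1783, 0.0825]
tool_rot: [-0.195, -3.133, 0.002]
ft_force: [0.1, -0.0, -0.7]
grip_width: 0.691
time: 7.5
position: [0.4983, 0.1785, 0.0693]
tool_rot: [-0.192, -3.135, 0.001]
ft_force: [0.2, -0.3, 0.6]
grip_width: 0.687
time: 8.4
position: [0.4989, 0.1793, 0.0701]
tool_rot: [0.191, 3.135, 0.001]
ft_force: [-0.1, 1.8, -0.2]
grip_width: 0.16
```

The fingers stopped at 13.9 mm, so the bar is gripped. Turning clockwise.

```bash
python3 -m jog '[[[0,0,0,0,0,5,0.8],[0,0,0,0,0,5,0.8],[0,0,0,0,0,5,0.8],[0,0,0,0,0,5,0.8],[0,0,0,0,0,5,0.8],[0,0,0,0,0,5,0.8]]]' 30
python3 -m jog '[[[0,0,0,0,0,5,0.8],[0,0,0,0,0,5,0.8],[0,0,0,0,0,5,0.8],[0,0,0,0,0,5,0.8],[0,0,0,0,0,5,0.8],[0,0,0,0,0,5,0.8]]]'
python3 look.py w5 '[("wing_grip",.091)]'
```

```text
time: 9.0
position: [0.4992, 0.18, 0.0701]
tool_rot: [1.0, 2.977, 0.003]
ft_force: [1.9, 5.5, -2.5]
grip_width: 0.155
time: 9.6
position: [0.4999, 0.1806, 0.0702]
tool_rot: [1.736, 2.617, 0.006]
ft_force: [3.6, 4.4, -4.7]
grip_width: 0.155
9.65 [0.4998 0.1806 0.0702] [-0.78  0.19  0.42  1.93 -0.09  1.03  0.08] [ 4.4  5.1 -5.2] [ 0.91 -0.65 -0.1 ] 0.1617418765828124
tooly yaw 22.65550549599545 z [ 0.003  0.002 -1.   ]
wing_grip 0.72 [335. 314.] [0.5007 0.1786 0.091 ]
 trace 0.64 4335 ((501.72637939453125, 176.74085998535156), (15.380579948425293, 72.53092956542969), 23.7789306640625)
```

```bash
python3 -m jog '[[[0,0,0,0,0,5,0.8],[0,0,0,0,0,5,0.8],[0,0,0,0,0,5,0.8],[0,0,0,0,0,5,0.8],[0,0,0,0,0,5,0.8],[0,0,0,0,0,5,0.8]]]' 30
python3 -m jog '[[[0,0,0,0,0,5,0.8],[0,0,0,0,0,5,0.8],[0,0,0,0,0,5,0.8],[0,0,0,0,0,5,0.8],[0,0,0,0,0,5,0.8],[0,0,0,0,0,0,0.8]]]'
python3 look.py w6 '[("wing_grip",.091)]'
```

```text
time: 10.35
position: [0.5007, 0.1807, 0.0702]
tool_rot: [2.354, 2.078, 0.008]
ft_force: [6.6, 5.6, -6.8]
grip_width: 0.156
time: 10.95
position: [0.5014, 0.1804, 0.0702]
tool_rot: [2.748, 1.521, 0.01]
ft_force: [8.3, 4.9, -8.9]
grip_width: 0.162
11.0 [0.5013 0.1804 0.0702] [-0.87  0.2   0.52  1.93 -0.12  1.03 -0.85] [ 8.2  5.  -8.9] [ 0.94 -1.4  -0.04] 0.16153869947953517
tooly yaw -31.981828912788917 z [ 0.006  0.002 -1.   ]
wing_grip 0.61 [335. 314.] [0.5    0.1784 0.091 ]
 trace 0.87 4238 ((499.0697021484375, 176.9031982421875), (72.68150329589844, 14.761423110961914), 58.36653518676758)
```

View pics/w6.png

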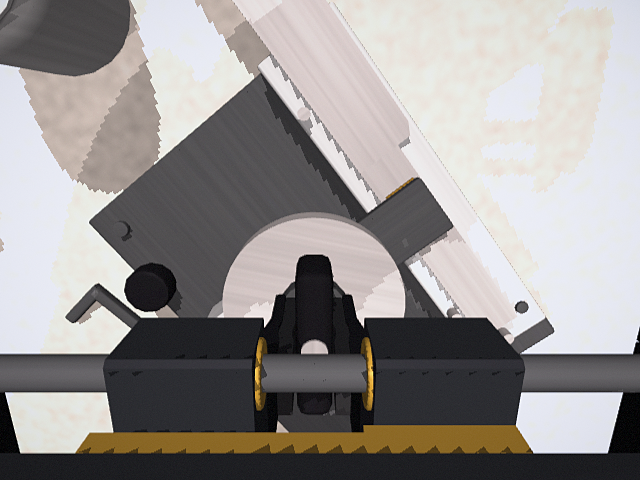

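The wrist view shows the cam turned 115° and the bar held at (314,300). The notch and plunger are hidden under the gripper. Finishing in small steps.

```bash
T='from h import *;s=ctrl.get_state();r=R.from_rotvec(s["tool_rot"]).as_matrix();print("tz",s["torque"].round(2),s["ft_force"].round(1),np.degrees(np.arctan2(r[1,1],r[0,1])).round(1))'
python3 -m jog '[[[0,0,0,0,0,5,0.8],[0,0,0,0,0,0,0.8]]]' >/dev/null; python3 -c "$T"
python3 -m jog '[[[0,0,0,0,0,4,0.8],[0,0,0,0,0,0,0.8]]]'>/dev/null; python3 -c "$T"
python3 -m jog '[[[0,0,0,0,0,4,0.8],[0,0,0,0,0,0,0.8]]]'>/dev/null; python3 -c "$T"
python3 -m jog '[[[0,0,0,0,0,4,0.8],[0,0,0,0,0,0,0.8]]]'; python3 -c "$T"
```

```text
tz [ 0.99 -1.44 -0.16] [ 8.   5.  -8.2] -37.1
tz [ 0.91 -1.43 -0.3 ] [ 8.3  5.2 -8.1] -41.1
tz [ 0.92 -1.53 -0.51] [ 7.8  4.6 -8.3] -45.1
time: 11.9
position: [0.5017, 0.1801, 0.0703]
tool_rot: [2.941, 1.101, 0.011]
ft_force: [8.8, 3.8, -8.1]
grip_width: 0.16
tz [ 0.8  -1.68  0.55] [ 8.8  3.8 -8.1] -48.9
```

The moment grew to -0.51 N m, pulling the tool along, then flipped to +0.55. That means the notch centre is at about -47° tool yaw. I back off 2°, release, rise and look.

```bash
python3 -m jog '[[[0,0,0,0,0,-2,0.8],[0,0,0,0,0,0,0.8]]]'; python3 -c 'from h import *;s=ctrl.get_state();print(s["torque"].round(2))'
python3 -m jog '[[[0,0,0,0,0,0,4.5],[0,0,0,0,0,0,4.5],[0,0,0,0,0,0,4.5],[0,0,0,0,0,0,4.5],[0,0,0,0,0,0,4.5],[0,0,-2,0,0,0,4.5],[0,0,-4,0,0,0,6],[0,0,-4,0,0,0,6],[0,0,-4,0,0,0,6],[0,0,0,0,0,0,6],[0,0,0,0,0,0,6]]]'
python3 look.py w7 '[("wing_grip",.091)]'
python3 - <<'E'
from h import *
im=imaging.get_image("scene");f=im["frame"][200:320,270:400,::-1]
w=cv2.imread("pics/w7.png")
o=np.zeros((480,800,3),np.uint8);o[:,:480]=w[:,100:580];o[:295,480:]=cv2.resize(f,(320,295),interpolation=cv2.INTER_CUBIC);cv2.imwrite("pics/w7c.png",o)
E
```

```text
time: 12.1
position: [0.5016, 0.1801, 0.0702]
tool_rot: [2.922, 1.153, 0.011]
ft_force: [8.4, 4.4, -9.1]
grip_width: 0.157
[ 0.93 -1.58  0.03]
time: 13.2
position: [0.4992, 0.1789, 0.211]
tool_rot: [-2.922, -1.151, -0.003]
ft_force: [0.2, -0.1, -0.7]
grip_width: 0.684
13.25 [0.4984 0.1786 0.2096] [-0.93  0.06  0.56  1.77 -0.03  1.32 -1.18] [-1.1  1.7 -0.6] [-0.06  0.15  0.04] 0.6893400527240885
tooly yaw -46.99360632222561 z [-0.001  0.    -1.   ]
 trace 0.79 2084 ((499.88897705078125, 178.35824584960938), (65.11634826660156, 25.28180503845215), 42.95752716064453)
```

View pics/w7c.png

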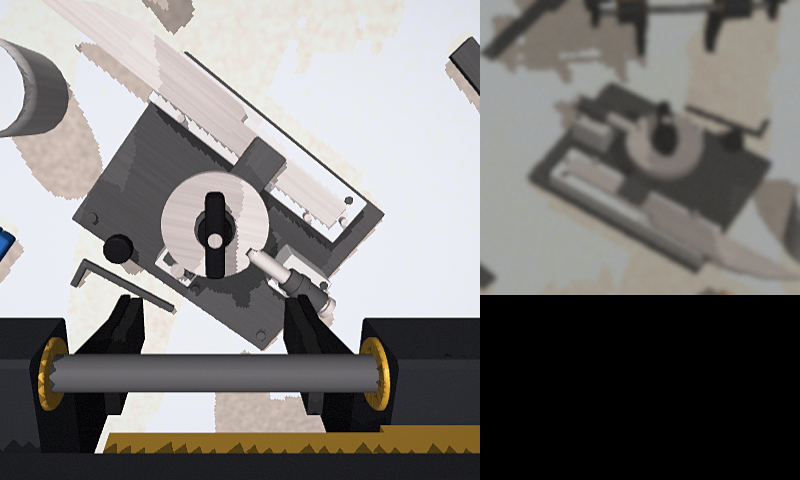

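The wrist crop shows the plunger nose at (248,250), well inside the rim of the disc (centre (215,227), radius about 54 px), and the blank still on its bed under the strap. The cam is locked. Next is the station.

```bash
python3 -m jog '[[[-3.2,2.7,-0.45,0,0,0,6],[-3.2,2.7,-0.45,0,0,0,6],[-3.2,2.7,-0.45,0,0,0,6],[-3.2,2.7,-0.45,0,0,0,6],[-3.2,2.7,-0.45,0,0,0,6],[-3.2,2.7,-0.45,0,0,0,6],[-3.2,2.7,-0.45,0,0,0,6],[-3.2,2.7,-0.45,0,0,0,6],[-3.2,2.7,-0.45,0,0,0,6],[-3.2,2.7,-0.45,0,0,0,6],[-3.2,2.7,-0.45,0,0,0,6],[0,0,0,0,0,0,6]]]'
python3 -m jog '[[[0,0,0,0,0,-8,6],[0,0,0,0,0,-8,6],[0,0,0,0,0,-8,6],[0,0,0,0,0,-8,6],[0,0,0,0,0,0,6],[0,0,0,0,0,0,6]]]'
python3 look.py w8 '[("start_grip",.106),("station",0)]'
python3 - <<'E'
from h import *
im=imaging.get_image("wrist");t=imaging.get_image("top");sc=imaging.get_image("scene")
for c,i in(("wrist",im),("top",t),("scene",sc)):
    for r in finder.spot_point("start_grip",c)[:3]+finder.spot_point("station",c)[:2]: print(c,round(r["conf"],2),np.round(np.array(r["point"])*[480,640]),[onz(i,r["point"],z).round(4)[:2] for z in(0,.106)])
E
```

```text
time: 14.6
position: [0.4411, -0.2853, 0.2597]
tool_rot: [2.925, 1.135, -0.005]
ft_force: [-0.7, 0.3, -0.3]
grip_width: 0.689
time: 15.2
position: [0.4438, -0.278, 0.2589]
tool_rot: [-2.494, -1.909, 0.001]
ft_force: [-0.5, 0.2, -0.3]
grip_width: 0.689
15.25 [ 0.4439 -0.2781  0.2591] [-0.56  0.02  1.09  1.72 -0.01  1.41  0.27] [ 0.3 -0.4  0.1] [-0.1   0.05 -0.01] 0.687104354530518
tooly yaw -15.134711523080078 z [-0.001  0.    -1.   ]
start_grip 0.94 [219. 319.] [ 0.4486 -0.2744  0.106 ]
 trace 0.94 1835 ((450.7204284667969, -276.1705322265625), (38.89013671875, 37.13227081298828), 11.603147506713867)
station 0.71 [218. 331.] [ 0.4566 -0.301   0.    ]
 trace 0.92 21847 ((463.109619140625, -329.09185791015625), (188.63058471679688, 151.33946228027344), 75.71295928955078)
wrist 0.97 [220. 321.] [array([ 0.4465, -0.3006]), array([ 0.451 , -0.2759])]
wrist 0.66 [217. 331.] [array([ 0.4573, -0.3   ]), array([ 0.4592, -0.2755])]
top 0.68 [259. 463.] [array([ 0.4591, -0.2978]), array([ 0.4524, -0.2702])]
top 0.16 [185. 144.] [array([0.6134, 0.4526]), array([0.5947, 0.4221])]
top 0.97 [258. 464.] [array([ 0.4626, -0.3015]), array([ 0.4557, -0.2736])]
top 0.52 [186. 143.] [array([0.6114, 0.4533]), array([0.5929, 0.4227])]
scene 0.54 [169. 240.] [array([ 0.3784, -0.3609]), array([ 0.457 , -0.2624])]
scene 0.74 [191. 236.] [array([ 0.4657, -0.2936]), array([ 0.5351, -0.2022])]
scene 0.15 [272. 345.] [array([0.5008, 0.1865]), array([0.5665, 0.2274])]
```

View pics/w8.png

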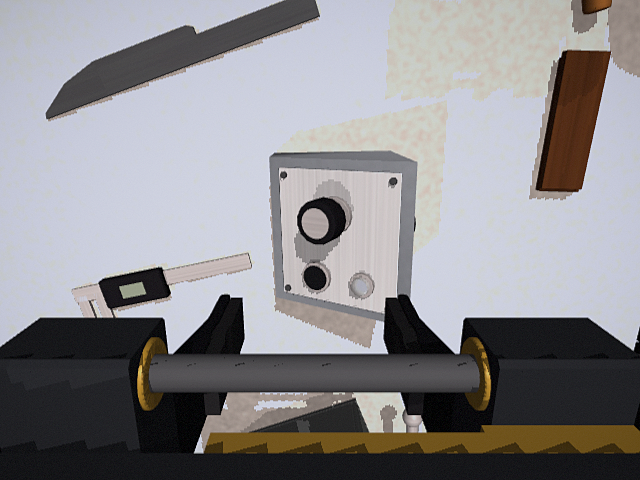

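The wrist view shows the knob head at (322,220), with the face edges upright in the picture, so the station's yaw is about -15°. The push button and lamp are at (315,277) and (361,285), clear of jaws that close along the slope. I tilt 30° and go to the stand-off point.

```bash
python3 -m jog '[[[0,0,0,-7.5,0,0,6],[0,0,0,-7.5,0,0,6],[0,0,0,-7.5,0,0,6],[0,0,0,-7.5,0,0,6],[0,0,0,0,0,0,6],[0.1,-1.8,2,0,0,0,6],[0.1,-1.8,2,0,0,0,6],[0.1,-1.8,2,0,0,0,6],[0.1,-1.8,2,0,0,0,6],[0,0,0,0,0,0,6],[0,0,0,0,0,0,6]]]'
cat > st.py <<'E'
from h import *
im=imaging.get_image("wrist");s=ctrl.get_state();p=s["position"];r=R.from_rotvec(s["tool_rot"]).as_matrix()
print(p.round(4),s["joint_positions"].round(2),r[:,2].round(3),s["ft_force"].round(1),s["grip_width"]*8.7)
T=np.eye(4);T[:3,:3]=r;T[:3,3]=p
for l in("start_grip",):
    for q in finder.spot_point(l,"wrist")[:2]:
        o,d=ray(im,q["point"]);H=onz(im,q["point"],.106);print(l,round(q["conf"],2),np.round(np.array(q["point"])*[480,640]),H.round(4),"in tool cm",((r.T@(H-p))*100).round(2))
    for q in finder.trace(l,"wrist")[:1]:
        ys,xs=np.nonzero(q["region"]);print("trace",round(q["conf"],2),xs.min(),xs.max(),ys.min(),ys.max())
H=np.array([.450,-.276,.106]);print("est H in tool",((r.T@(H-p))*100).round(2),proj(im,H).round())
E
python3 st.py
```

```text
time: 17.0
position: [0.4042, -0.2607, 0.1654]
tool_rot: [2.272, 1.752, 0.308]
ft_force: [0.1, 0.2, 1.0]
grip_width: 0.69
[ 0.405  -0.2611  0.1664] [ 0.13 -0.3   0.42  2.19  0.02  0.91  0.28] [ 0.32  -0.073 -0.945] [-0.  -1.   0.3] 6.0178805132874
start_grip 0.95 [262. 356.] [ 0.4504 -0.2751  0.106 ] in tool cm [-0.28  2.51  7.26]
trace 0.66 327 386 232 293
est H in tool [-0.37  2.49  7.25] [356. 263.]
```

Joint 2 reached its limit (-0.3), so the tilt stopped at 19° instead of 30°. With the jaws along the station's level y axis, the pads lie flat on the round head whatever the tilt, so I turn the grasp 90° about the tool axis.

```bash
python3 -m jog '[[[0,0,0,0,0,8.2,5.5],[0,0,0,0,0,8.2,5.5],[0,0,0,0,0,8.2,5.5],[0,0,0,0,0,8.2,5.5],[0,0,0,0,0,8.2,5.5],[0,0,0,0,0,8.2,5.5],[0,0,0,0,0,8.2,5.5],[0,0,0,0,0,8.2,5.5],[0,0,0,0,0,8.2,5.5],[0,0,0,0,0,8.2,5.5],[0,0,0,0,0,8.2,5.5],[0,0,0,0,0,0,5.5]]]'
cat >> st.py <<'E'
th=np.radians(-15);n=np.array([-.5*np.cos(th),-.5*np.sin(th),.866]);print("n in tool",(r.T@n).round(3),"toolx",r[:,0].round(3),"tooly",r[:,1].round(3))
E
python3 st.py
```

```text
time: 18.35
position: [0.4043, -0.2612, 0.166]
tool_rot: [3.041, -0.399, 0.515]
ft_force: [0.7, -0.4, 0.9]
grip_width: 0.636
[ 0.4041 -0.2611  0.1657] [ 0.4  -0.26  0.19  2.18 -0.09  0.91 -1.2 ] [ 0.319 -0.073 -0.945] [-0.3 -0.2  0.3] 5.5183122123731705
start_grip 0.71 [217. 316.] [ 0.4503 -0.2738  0.106 ] in tool cm [2.57 0.12 7.21]
trace 0.57 288 349 183 247
est H in tool [2.59 0.34 7.22] [320. 216.]
n in tool [-0.189 -0.012 -0.982] toolx [ 0.913 -0.243  0.327] tooly [-0.253 -0.967 -0.011]
```

```bash
python3 -m jog '[[[1.3,0.1,1.5,0,0,0,5.5],[1.3,0.15,1.5,0,0,0,5.5],[0,0,1.5,0,0,0,5.5],[0,0,1.5,0,0,0,5.5],[0,0,0.4,0,0,0,5.5],[0,0,0,0,0,0,5.5],[0,0,0,0,0,0,5.5]]]'
python3 st.py; python3 - <<'E'
import cv2;from bench import imaging
cv2.imwrite("pics/w9.png",imaging.get_image("wrist")["frame"][:,:,::-1])
E
```

```text
time: 19.2
position: [0.447, -0.2743, 0.1132]
tool_rot: [3.042, -0.398, 0.514]
ft_force: [0.5, -0.0, 0.2]
grip_width: 0.631
[ 0.4471 -0.2744  0.1134] [ 0.38 -0.1   0.2   2.17 -0.14  0.77 -1.17] [ 0.319 -0.073 -0.945] [-0.4 -0.2  0.3] 5.463271208114881
start_grip 0.73 [300. 313.] [ 0.4501 -0.2747  0.106 ] in tool cm [ 0.04 -0.05  0.8 ]
trace 0.97 276 354 258 339
est H in tool [0.06 0.09 0.81] [316. 299.]
n in tool [-0.189 -0.012 -0.982] toolx [ 0.913 -0.245  0.327] tooly [-0.256 -0.967 -0.012]
```

View pics/w9.png

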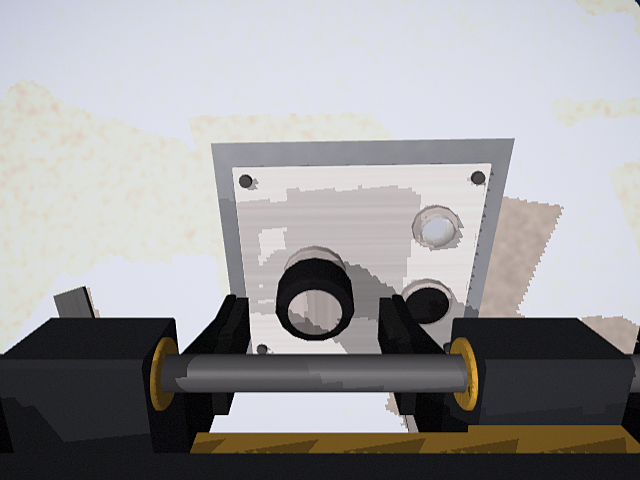

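The view shows the head at (315,300), centred between the fingertips at (249,300) and (380,300). The button at (428,303) lies just outside the right finger. I narrow to 4.7 cm, descend and grip.

```bash
python3 -m jog '[[[0,0,0,0,0,0,4.7],[0,0,0,0,0,0,4.7],[0,0,0.7,0,0,0,4.7],[0,0,0.7,0,0,0,4.7],[0,0,0,0,0,0,4.7]]]' 40
python3 -m jog '[[[0,0,0.6,0,0,0,4.7],[0,0,0.6,0,0,0,4.7],[0,0,0.4,0,0,0,4.7],[0,0,0,0,0,0,4.7]]]'
python3 -m jog '[[[0,0,0,0,0,0,3],[0,0,0,0,0,0,3],[0,0,0,0,0,0,3],[0,0,0,0,0,0,3],[0,0,0,0,0,0,3]]]' 40
python3 -c 'from h import *;s=ctrl.get_state();print(s["position"].round(4),s["torque"].round(2),s["ft_force"].round(1),s["grip_width"]*87)'
```

```text
time: 19.9
position: [0.4505, -0.2746, 0.0976]
tool_rot: [3.044, -0.399, 0.509]
ft_force: [-0.5, 0.5, -1.2]
grip_width: 0.54
time: 20.3
position: [0.4559, -0.276, 0.0832]
tool_rot: [3.044, -0.4, 0.51]
ft_force: [-0.7, -0.6, 0.0]
grip_width: 0.541
time: 20.8
position: [0.4562, -0.2769, 0.0844]
tool_rot: [3.042, -0.4, 0.513]
ft_force: [-0.5, -3.2, 0.3]
grip_width: 0.402
[ 0.4562 -0.2769  0.0844] [-0.47  0.64 -0.19] [-0.5 -3.2  0.3] 34.98687450929432
```

The opening is 35 mm, so the head is gripped. Pulling along the face normal.

```bash
S='from h import *;s=ctrl.get_state();n=np.array([-.483,.129,.866]);print("along n mm",((s["position"]-[.4562,-.2769,.0844])@n*1000).round(1),"F.n",(s["ft_force"]@n).round(1),s["ft_force"].round(1),s["grip_width"]*87)'
python3 -m jog '[[[-0.06,0,-0.3,0,0,0,3],[-0.06,0,-0.3,0,0,0,3],[0,0,0,0,0,0,3]]]' 45 >/dev/null; python3 -c "$S"
python3 -m jog '[[[-0.06,0,-0.3,0,0,0,3],[-0.04,0,-0.2,0,0,0,3],[0,0,0,0,0,0,3]]]'>/dev/null; python3 -c "$S"
```

```text
along n mm 5.8 F.n -8.7 [ 3.7 -4.7 -7.2] 34.95657016766866
along n mm 10.1 F.n -16.9 [  9.3  -6.2 -13.4] 34.759019367059075
```

```bash
S='from h import *;s=ctrl.get_state();n=np.array([-.483,.129,.866]);print("along n mm",((s["position"]-[.4562,-.2769,.0844])@n*1000).round(1),"F.n",(s["ft_force"]@n).round(1),s["ft_force"].round(1),s["grip_width"]*87)'
python3 -m jog '[[[-0.04,0,-0.2,0,0,0,3],[0,0,0,0,0,0,3],[0,0,0,0,0,0,3]]]' >/dev/null; python3 -c "$S"
```

```text
along n mm 10.3 F.n -38.8 [ 21.8 -12.1 -30.8] 35.17803117388346
```

The pull gave 10.3 mm of travel, and the force rose steeply to 39 N. That is the hard stop, with no slip. Opening to let it spring back, then retreating.

```bash
python3 -m jog '[[[0,0,0,0,0,0,4.7],[0,0,0,0,0,0,4.7],[0,0,0,0,0,0,4.7],[0,0,0,0,0,0,4.7],[-0.3,0,-1.5,0,0,0,4.7],[-0.4,0,-2,0,0,0,4.7],[-0.6,0,-3,0,0,0,5.5],[-0.6,0,-3,0,0,0,5.5],[0,0,0,0,0,0,5.5],[0,0,0,0,0,0,5.5]]]'
python3 st.py; python3 - <<'E'
from h import *
w=imaging.get_image("wrist")["frame"];t=imaging.get_image("top")["frame"]
o=np.zeros((400,800,3),np.uint8);o[:,:320]=cv2.resize(w[100:400,200:440],(320,400));o[:,320:]=cv2.resize(t[185:285,205:325],(480,400),interpolation=cv2.INTER_CUBIC)
cv2.imwrite("pics/w10.png",o[:,:,::-1])
E
```

```text
time: 22.7
position: [0.4025, -0.2634, 0.1801]
tool_rot: [3.042, -0.399, 0.516]
ft_force: [-0.3, -0.5, 0.1]
grip_width: 0.626
[ 0.4022 -0.263   0.179 ] [ 0.41 -0.27  0.19  2.16 -0.09  0.94 -1.2 ] [ 0.318 -0.072 -0.945] [0.3 0.4 0.2] 5.518490463223924
start_grip 0.81 [217. 313.] [ 0.4505 -0.2744  0.106 ] in tool cm [ 2.31 -0.04  8.52]
trace 0.86 286 342 185 245
est H in tool [2.31 0.13 8.51] [315. 217.]
n in tool [-0.19  -0.013 -0.982] toolx [ 0.913 -0.246  0.326] tooly [-0.256 -0.967 -0.013]
```

View pics/w10.png

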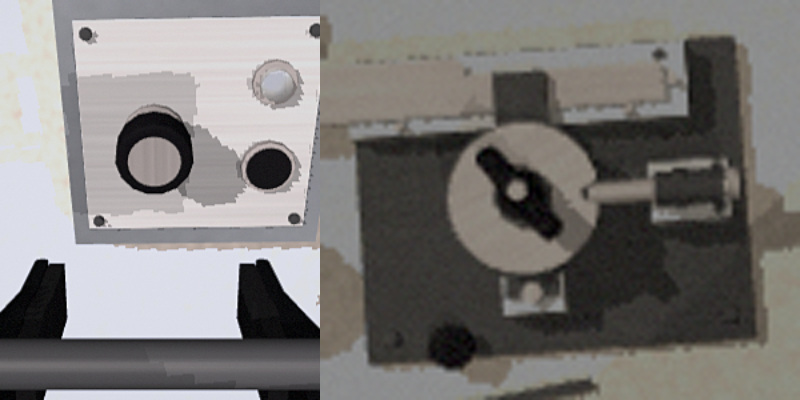

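The left half of the picture shows the knob back at rest, with its head at (313,217) in the full image. The right half shows the plunger nose in the notch at (588,190), the tail collar drawn in, and the blank in place. Handing in.

```bash
python3 -c "
from bench import close_job
print(close_job())"
```

```text
the job is handed in; nothing more can be done
None
```

The blank is locked in the jig, and the start knob was then pulled to its stop and let go. I handed the job in at about 23 s of the 62 s allowed.

- **Locking:** I turned the wing knob about 130° clockwise in one grasp. The moment on the tool flipped sign at the notch. After I let go, the wrist and top pictures showed the plunger nose in the notch, with the blank still on its bed.
- **Starting:** I pulled the knob straight out 10.3 mm. The force rose to about 39 N at the stop, and the grip did not slip. It sprang back when released, and the last picture shows it at rest. The arm ended clear of everything, reading no contact force.

Some checks failed or disagreed:

- **First grasp missed:** The fingertips are about 30 mm shorter than the stated tool frame, so the first grasp closed above the wing knob without touching it. I corrected for this from the images.
- **Tilt fell short:** Joint 2's limit held the tool's tilt to 19° instead of 30° at the station. I gripped the knob across its level axis instead, and still pulled along the estimated face normal.
- **Not measured directly:** I judged the plunger depth from the pictures only. The pilot lamp did not look clearly lit, so I have no visual sign that the grinder is running; I rely on the full pull travel for that. I checked the loose tools only by eye in the pictures and saw none displaced.

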